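# Register the target stand and hold its mast fully extended

### The job

On the laser-level service bench, push the sighting-target stand along the bench until its square foot sits snug and square against both blue stop bars of the fixture, with its mast still down. Then squeeze the red release button on the yellow head, pull the mast straight up past its first stop to the second stop (the end of its travel) and hold it there for the laser: finish still gripping the head with the mast fully out and the foot flat on the bench against both bars. Do not tip the stand, and leave everything else on the bench where it is.

Things in the scene. Friction and masses are not known exactly. Their poses are not given: they have to be found in the camera images.
- fixture: Two blue stop bars fixed to the bench, 170 x 20 x 30 high (mm). Origin: on the bench, where the middle of the registered foot comes. In these axes the back bar's stop face is at x = +75 (y = -55 to 115), the side bar's at y = -75 (x = -115 to 55): push the stand along +x and along -y. Registered, the foot's axes are parallel to these, x with x.
- foot (a point): Middle of the loose stand's foot, a dark plate 150 x 150 x 22 high (mm), 11 mm over the bench; axes along its edges. From its middle a tube 32 mm square rises to 100 mm and carries the mast. The stand weighs 1.8 to 2.4 kg; sliding it takes 8 to 18 N. It starts 30 to 80 mm short along the fixture's x, 40 to 110 mm off along its +y, turned up to 0.35 rad.
- head (a point): Centre of the yellow head on the mast, 34 x 34 x 40 high (mm), 120 mm over the bench when down; axes as the foot's. Grip it from above across y: one finger on the bare -y face, 17 mm from this centre, one on the red button on the +y face. Squeezed width 36 mm, its middle 1 mm to +y. On the +x face a white target disc 38 across, 6 thick. All else stands lower.
- mast (a joint): How far the mast is out, m: 0 down and locked (start); 0.035 first stop, locks if the button is let go; 0.07 second stop, a hard end with no lock, whence spring (3 N) and weight (2 N) draw it down unless held. Pulled up with over 15 N at a stop or with the button out, the whole stand lifts. Orange band on the mast at the first stop, green at the second.
- release (a joint): Red button 18 wide, 22 high (mm), in the middle of the head's +y face, standing 8 mm proud, 2 mm when fully in; pressed along -y. Value in m: 0 out, 0.006 fully in (5 N). The mast slides while it is in by more than 0.004.
- bit_rack: Black bit rack, 55 x 50 x 64 high (mm), standing to the right of the side bar. Bystander.
- jar: Clear screw jar with a blue cap, 50 across, 60 high (mm), beyond the back bar. Bystander.
- driver: Screwdriver with a green handle lying on the bench to the right. Bystander.
- dome: White receiver dome, 160 across, 72 high (mm), to the left. Bystander.
- housing: Grey open housing with a green board, 150 x 190 x 45 high (mm), to the right. Bystander.
Not all that is in view belongs to the job. What is shaped like the part that bears foot but turquoise is not meant.

How it is judged:
By the outcome, as a careful person would: the job done as asked, in the order asked, and still so for the second after the job is handed in, while the arm keeps its last pose, push and grip.
It also fails if it takes over 72 s, if anything falls off the work surface, if the arm or the gripper's body presses on something with over 40 N, if the wrist force passes 120 N, or if a joint passes its speed limit or range.

### The arm

A 6-joint arm with a two-finger parallel gripper is mounted at the origin on the work surface. World frame = base frame: x ahead of the robot, y to its left, z up, the work surface at z = 0. Lengths are in m, angles in degrees, forces in N, time in s.
With the tool pointing down it reaches from about 0.3 to 0.75 m from the base axis. Payload 8.5 kg.
Tool frame: the origin (TCP) lies between the finger pads; the fingertips stand env.finger_overhang ahead of it and the grasp point (between the pads) lies 2 mm behind it (env.finger_overhang is the distance from the TCP to the fingertips, in m); z points along the fingers, y is the line along which they close (so a half turn about z gives the same grasp; the last joint's range is limited). The gripper opens to 85 mm and grips with 20 to 120 N. Pads are 22 mm wide; open, the fingers measure 114 mm over their backs; the gripper's body (76 mm by 85 mm) begins 54 mm behind the grasp point. The pads swing forward as they close: fully open they stand 13 mm farther back than shut.
Start: joints at [-80.632, 21.807, 74.336, -0, 83.858, -12.336], TCP at [0.203, -0.511, 0.248] pointing down, gripper open.
Joint ranges: [-178.18, 178.18], [-50.72, 133.34], [12.68, 142.11], [-81.47, 261.47], [9.98, 163.14], [-165.26, 165.26]. Speed limits (degrees/s): [136.94, 136.94, 180, 180, 180, 180].

### API

Orientations are given as a 3x3 rotation matrix whose columns are the frame's x, y, z axes.
In Python, from rig import env gives the robot as it stands. The module is installed in compiled form; this text tells all that it offers.
- The arm moves only by the tool jog_arm, never from a script. Its arguments are lists of equal length, an entry for each row: "hand": the finger opening in m, from 0 to 0.0854; "travel": the shift along the world's x, y, z in m, a list of three; "yaw": the turn about the world's z in rad. A call has exactly 5 rows; each row shifts and turns the commanded pose from where the row before left it; what a row does not reach is not made up. A row lasts 1/8 s, in which the tool goes at most 62.5 mm and 10.7 degrees, less where a joint would pass 70% of its speed; a pose out of reach is approached as far as the arm can. A call is refused whole if a number of a shift passes 0.0625 or a number of a turn 0.188, either way. A call with a gripper value outside its range is refused whole. The fingers move at their own pace and stop on an object; "grip_force" is the grip in N (left out, the last holds). Time passes only in rows, so rows that do not move let the fingers close, or fill a call up. It gives the time, the measured TCP pose, the force, the opening and the grip force at its end, in the units of the state.
- env.observe(): the state, without advancing time (a new reading comes with each control period).
- env.get_image(name): name is "scene" or "top" or "wrist"; returns the picture (384x512x3 uint8, red, green, blue); there is no depth.
- env.calibration(name): a dict with "fx", "fy", "cx", "cy" (pixels), "position" and "rotation" of the camera in the world; the wrist camera has in their place "hand_eye" (4x4, takes a point from camera to tool coordinates, whose origin is the TCP and whose axes are the flange's). Camera axes: x right, y down, z forward; pixel columns grow to the right and rows downward; lengths in m; the calibration is good to about 2 mm. A picture is of the moment at which its call begins: read the wrist's pose just before it. calibration takes no time and is no camera call.
- env.close_job(): hands the job in; it is judged then, once.
The state is a dict: "time_s": time; "q": joint angles; "qvel": joint speeds; "joint_efforts": joint torques, N m; "position": TCP position; "tool_rot": TCP orientation; "ft_force": force on the tool from outside, world axes, zero at the start; "wrist_torque": the same for the moment, N m; "grip_width": finger opening in m; "gripper_force": force on a finger pad.
Only numpy, scipy, OpenCV 4.12 (cv2) and the standard library are available. Lean on these libraries where they do the work, as an engineer would, in place of code of your own. Each camera call takes 0.05 s, during which the arm holds its last target. There are 200 camera calls.

## Working session

There is one attempt and no reset: what is moved stays moved. The work goes in short steps, Python scripts to look and compute and a tool call to move; the robot and the scene stay as the last step left them, time stands still between calls to the robot, and variables do not carry over. Pictures are saved under pics/ and viewed, at most 10 in all, crops included, and the job is handed in when it is done.

Besides the shell and the picture viewer there is one more tool, called after "Request:" in YAML: its name, and indented under it one key for each argument. jog_arm: Moves the arm, as the interface text tells. Its arguments: {"type":"object","properties":{"hand":{"type":"array"},"travel":{"type":"array"},"yaw":{"type":"array"},"grip_force":{"type":"number"}},"required":["hand","travel","yaw"]}

```bash
mkdir -p pics; python3 - <<'E'
from rig import env
import cv2,numpy as np
o=env.observe(); print(o['time_s'],o['position'],np.round(o['tool_rot'],3).tolist(),env.finger_overhang,o['ft_force'],o['grip_width'])
for n in('scene','top'):
    c=env.calibration(n); print(n,{k:np.round(v,4).tolist() for k,v in c.items()})
    im=env.get_image(n)[:,:,::-1]; cv2.imwrite(f'pics/{n}0.png',im)
a=np.vstack([cv2.imread('pics/scene0.png'),cv2.imread('pics/top0.png')])
print(np.round(env.calibration('wrist')['hand_eye'],4).tolist())
E
```

```text
0.0 [ 0.20335374 -0.51072884  0.24771522] [[0.929, 0.37, -0.0], [0.37, -0.929, 0.001], [0.0, -0.001, -1.0]] 0.017 [-4.89726064e-01 -1.79710434e-04  6.51668461e-01] 0.08506377774496666
scene {'fx': 482.5212, 'fy': 482.5212, 'cx': 258.8203, 'cy': 194.3706, 'position': [1.4945, -0.2506, 1.4906], 'rotation': [[0.1954, 0.8126, -0.5491], [0.9807, -0.1567, 0.1171], [0.0091, -0.5614, -0.8275]]}
top {'fx': 355.369, 'fy': 355.369, 'cx': 254.638, 'cy': 192.4449, 'position': [0.3797, -0.0509, 1.2553], 'rotation': [[-0.0253, -0.9891, 0.1447], [-0.9997, 0.0247, -0.0058], [0.0021, -0.1448, -0.9895]]}
[[0.0, -0.9605, -0.2783, 0.0708], [1.0, 0.0001, -0.0001, -0.0004], [0.0001, -0.2783, 0.9605, -0.1258], [0.0, 0.0, 0.0, 1.0]]
```

View pics/top0.png

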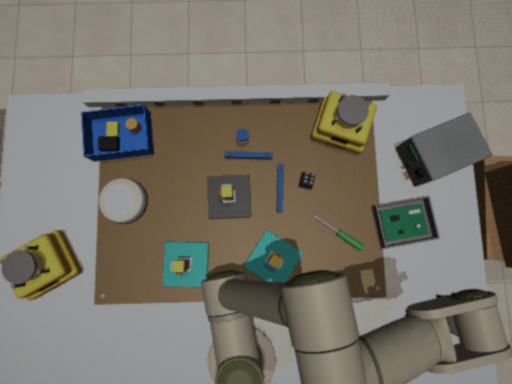

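View pics/scene0.png

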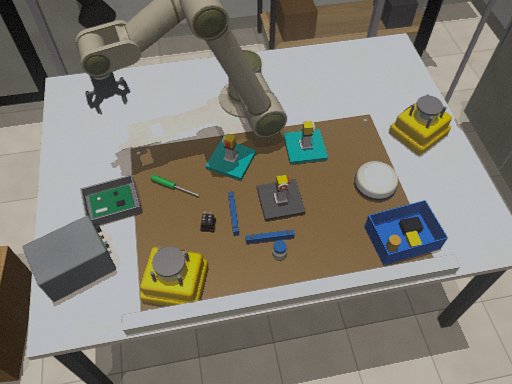

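The dark stand is at top (229,197) / scene (281,199). The things it could be confused with are the turquoise stands at top (185,265) and (273,258), scene (306,146) and (231,157). I choose the dark one. The back bar is at top (248,155), the side bar at top (280,188), and the bit rack at (307,180).

```bash
cat > h.py <<'E'
import cv2,numpy as np
from rig import env
def cam(n,o=None):
    c=env.calibration(n); K=np.array([[c['fx'],0,c['cx']],[0,c['fy'],c['cy']],[0,0,1]])
    if n=='wrist':
        H=np.array(c['hand_eye']); R=np.array(o['tool_rot']); return K,R@H[:3,:3],R@H[:3,3]+np.array(o['position'])
    return K,np.array(c['rotation']),np.array(c['position'])
def back(C,uv,z):
    K,R,p=C; uv=np.atleast_2d(uv).astype(float); d=(R@np.linalg.inv(K)@np.c_[uv,np.ones(len(uv))].T).T
    return p+d*((z-p[2])/d[:,2])[:,None]
def proj(C,X):
    K,R,p=C; q=(np.atleast_2d(X)-p)@R@K.T; return q[:,:2]/q[:,2:]
E
python3 - <<'E'
from h import *
for n,box in(('top',(195,140,325,230)),('scene',(215,165,320,265))):
    im=cv2.imread(f'pics/{n}0.png'); x0,y0,x1,y1=box
    C=cam(n); hsv=cv2.cvtColor(im,cv2.COLOR_BGR2HSV); 
    blue=cv2.inRange(hsv,(100,120,40),(125,255,255)); dark=cv2.inRange(hsv,(0,0,0),(179,70,110)); yel=cv2.inRange(hsv,(22,150,120),(35,255,255))
    for nm,m,z in(('blue',blue,.03),('dark',dark,.022),('yel',yel,.14)):
        k=np.zeros_like(m); k[y0:y1,x0:x1]=m[y0:y1,x0:x1]
        for c in cv2.findContours(k,cv2.RETR_EXTERNAL,2)[0]:
            if cv2.contourArea(c)<25: continue
            r=cv2.minAreaRect(c); b=cv2.boxPoints(r); print(n,nm,np.round(r[0],1),np.round(r[1],1),'world',np.round(back(C,b,z)[:,:2],3).tolist())
    if n=='top': cv2.imwrite('pics/crop1.png',cv2.resize(im[y0:y1,x0:x1],None,fx=6,fy=6,interpolation=cv2.INTER_CUBIC))
E
```

```text
top blue [280. 184.] [40.  4.] world [[0.658, -0.143], [0.658, -0.157], [0.516, -0.152], [0.516, -0.138]]
top blue [248.  154.7] [46.1  5.5] world [[0.689, 0.044], [0.709, 0.043], [0.7, -0.12], [0.68, -0.119]]
top dark [229.  196.5] [43. 42.] world [[0.626, 0.105], [0.623, -0.043], [0.471, -0.04], [0.475, 0.106]]
top dark [306.7 179.7] [13.3 15.5] world [[0.581, -0.212], [0.634, -0.228], [0.621, -0.273], [0.568, -0.257]]
top dark [242. 142.] [ 4. 12.] world [[0.752, 0.004], [0.751, -0.039], [0.736, -0.039], [0.737, 0.004]]
scene blue [270.4 242.6] [20.5 47.6] world [[0.684, -0.122], [0.693, 0.044], [0.772, 0.033], [0.763, -0.128]]
scene blue [233.4 214.7] [39.1  5.2] world [[0.51, -0.155], [0.51, -0.136], [0.673, -0.145], [0.673, -0.163]]
scene dark [279.5 251.5] [13. 15.] world [[0.787, -0.047], [0.731, -0.035], [0.74, 0.009], [0.796, -0.004]]
scene dark [280.7 199.5] [36.8 42.8] world [[0.478, -0.044], [0.473, 0.119], [0.634, 0.104], [0.636, -0.051]]
scene yel [281.5 178.8] [ 7.9 10.5] world [[0.532, 0.014], [0.533, 0.051], [0.566, 0.047], [0.566, 0.01]]
```

View pics/crop1.png

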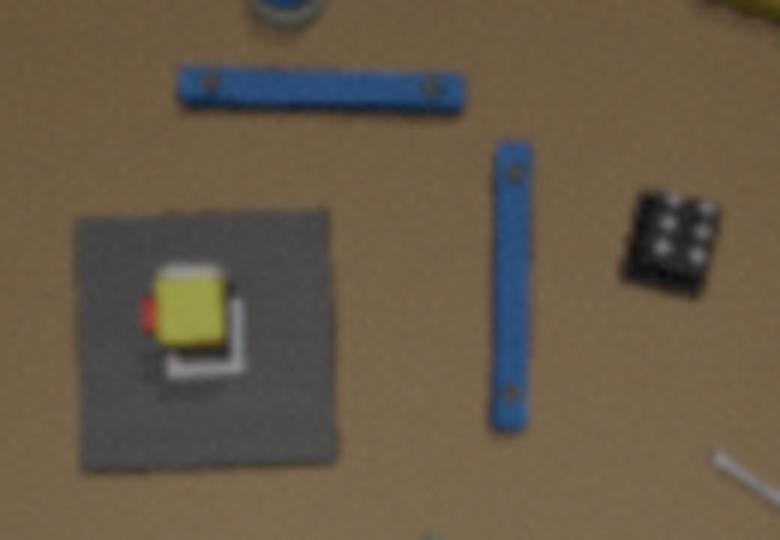

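The crop shows the dark foot with corners at (78,217), (328,211), (336,463) and (82,470). The yellow head is at (190,310), with the red button on its left (world +y) and the white disc pointing up (+x). Both bars are plain to see. Next I fit the poses.

```bash
cat >> h.py <<'E'
from scipy.optimize import least_squares
def pts(x,y,th,b,):  # b: x0,x1,y0,y1,z0,z1
    P=np.array([[i,j,k] for i in b[:2] for j in b[2:4] for k in b[4:]],float)
    c,s=np.cos(th),np.sin(th); return np.c_[x+c*P[:,0]-s*P[:,1],y+s*P[:,0]+c*P[:,1],P[:,2]]
S=4
def contour(im,kind,box,amin=20):
    x0,y0,x1,y1=box; c=im[y0:y1,x0:x1]; c=cv2.resize(c,None,fx=S,fy=S,interpolation=cv2.INTER_CUBIC)
    h=cv2.cvtColor(c,cv2.COLOR_BGR2HSV)
    if kind=='blue': m=cv2.inRange(h,(100,90,40),(125,255,255))
    else: m=cv2.inRange(h,(0,0,0),(179,75,115))
    cs=[q for q in cv2.findContours(m,cv2.RETR_EXTERNAL,cv2.CHAIN_APPROX_NONE)[0]]
    q=max(cs,key=cv2.contourArea)[:,0].astype(float); return (q+.5)/S-.5+[x0,y0]
BACK=(.075,.095,-.055,.115,0,.03);SIDE=(-.115,.055,-.095,-.075,0,.03);FOOT=(-.075,.075,-.075,.075,0,.022)
def fit(items,p0):  # items: (cam, contour, box)
    def res(p):
        r=[]
        for C,q,b in items:
            h=cv2.convexHull(proj(C,pts(*p,b)).astype(np.float32))
            r+=[cv2.pointPolygonTest(h,tuple(map(float,u)),True) for u in q]
        return np.array(r)
    s=least_squares(res,p0,loss='soft_l1',f_scale=.5,x_scale=[.01,.01,.05],diff_step=1e-3); return s.x,np.sqrt(np.mean(s.fun**2))
E
python3 - <<'E'
from h import *
it=[];iF=[]
for n,bb,sb,fb in(('top',(220,148,276,162),(270,160,290,216),(200,168,256,226)),('scene',(242,228,298,241),(222,188,242,238),(252,170,310,224))):
    im=cv2.imread(f'pics/{n}0.png');C=cam(n)
    a=[(C,contour(im,'blue',bb),BACK),(C,contour(im,'blue',sb),SIDE)];f=[(C,contour(im,'d',fb),FOOT)]
    print(n,fit(a,[.61,-.065,-.05]),fit(f,[.55,.03,0.])); it+=a;iF+=f
print(fit(it,[.61,-.065,-.05]),fit(iF,[.55,.03,0.]))
E
```

```text
top (array([ 0.61116794, -0.06436579, -0.05676437]), np.float64(1.2013497008579839)) (array([0.55017183, 0.03272763, 0.01227067]), np.float64(0.19874140062303183))
scene (array([ 0.61072013, -0.06514549, -0.05683193]), np.float64(1.1606313014904395)) (array([0.55136899, 0.03215289, 0.        ]), np.float64(2.9335640369078897))
(array([ 0.61086735, -0.06486498, -0.05630759]), np.float64(1.185233566441555)) (array([0.55037715, 0.03258329, 0.        ]), np.float64(2.151463332588845))
```

Request:
jog_arm:
  hand: [0.085,0.085,0.085,0.085,0.085]
  travel:
    - [0.02,0.05,0.01]
    - [0.0227,0.0544,0.01]
    - [0.0227,0.0544,0]
    - [0.0227,0.0544,0]
    - [0.0227,0.0544,0]
  yaw: [-0.0435,-0.0435,-0.0435,-0.0435,-0.0435]
  grip_force: 40

```text
time_s: 0.72
position: [0.3145, -0.2415, 0.2682]
tool_rot: [[0.987, 0.159, 0.0], [0.159, -0.987, 0.0], [0.0, -0.0, -1.0]]
ft_force: [0.5, -1.1, 0.6]
grip_width: 0.0852
gripper_force: 0.0
```

Request:
jog_arm:
  hand: [0.085,0.085,0.085,0.085,0.085]
  travel:
    - [0.0227,0.0544,0]
    - [0.0227,0.0544,0]
    - [0.0227,0.0544,0]
    - [0.0227,0.0544,0]
    - [0.02,0.05,0]
  yaw: [-0.0435,-0.0435,-0.0435,-0.0435,-0.0435]

```text
time_s: 1.35
position: [0.4253, 0.0263, 0.2683]
tool_rot: [[0.998, -0.057, -0.0], [-0.057, -0.998, -0.0], [-0.0, 0.0, -1.0]]
ft_force: [0.7, -0.1, -0.8]
grip_width: 0.085
gripper_force: 0.0
```

```bash
python3 - <<'E'
from h import *
o=env.observe(); im=env.get_image('wrist')[:,:,::-1]; cv2.imwrite('pics/w1.png',im); np.savez('w1.npz',p=o['position'],R=o['tool_rot'])
print(o['position'],np.arctan2(o['tool_rot'][1][0],o['tool_rot'][0][0]),o['q'])
E
```

```text
[0.42528046 0.02629291 0.26825345] -0.057121904473771655 [-1.24674653e+01  8.29143844e+00  9.00553240e+01 -3.69683379e-03
  8.16558730e+01  8.08059152e+01]
```

View pics/w1.png

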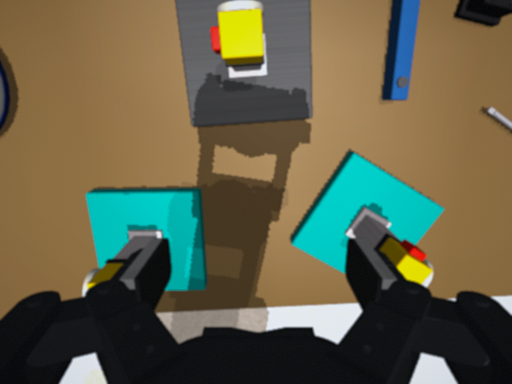

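The wrist view shows the foot's near edge from (194,126) to (312,118) and the side bar's near end at (387–408, 99). Turquoise decoy corners are at (352,152), (293,240) and (203,187).

```bash
python3 - <<'E'
from h import *
d=np.load('w1.npz');C=cam('wrist',{'position':d['p'],'tool_rot':d['R']})
im=cv2.imread('pics/w1.png')
print('bar',back(C,[[385,99],[408,99],[392,0]],.03)[:,:2].round(4).tolist())
print('foot',back(C,[[193,120],[312,112],[180,0]],.022)[:,:2].round(4).tolist())
print('dec',back(C,[[352,152],[293,240],[203,187],[203,270],[88,190]],.022)[:,:2].round(3).tolist())
X=lambda p,b:proj(C,pts(*p,b)).round(0).tolist()
print('pred bar',X((.611,-.0648,-.0565),SIDE)[:4]);print('pred foot',X((.5502,.0327,.0123),FOOT)[:4])
E
```

```text
bar [[0.4919, -0.1265], [0.4903, -0.1534], [0.5941, -0.1277]]
foot [[0.4805, 0.103], [0.4817, -0.0423], [0.6095, 0.1021]]
dec [[0.43, -0.092], [0.313, -0.015], [0.395, 0.1], [0.274, 0.113], [0.4, 0.25]]
pred bar [[396.0, 99.0], [408.0, 99.0], [381.0, 99.0], [391.0, 99.0]]
pred foot [[310.0, 116.0], [313.0, 117.0], [194.0, 124.0], [191.0, 125.0]]
```

Request:
jog_arm:
  hand: [0.085,0.085,0.085,0.085,0.085]
  travel:
    - [0,0.006,0]
    - [0,0,0]
    - [0,0,0]
    - [0,0,0]
    - [0,0,0]
  yaw: [0.186,0.186,0.186,0.186,0.186]

```text
time_s: 2.02
position: [0.4248, 0.0302, 0.2681]
tool_rot: [[0.637, 0.771, -0.001], [0.771, -0.637, 0.0], [-0.0, -0.001, -1.0]]
ft_force: [-0.6, -0.2, 0.2]
grip_width: 0.0853
gripper_force: 0.0
```

Request:
jog_arm:
  hand: [0.085,0.085,0.085,0.085,0.085]
  travel:
    - [0,0,0]
    - [0,0,0]
    - [0,0,0]
    - [0,0,0]
    - [0,0,0]
  yaw: [0.186,0.186,0.186,0.186,0.186]

```text
time_s: 2.65
position: [0.4248, 0.0302, 0.2681]
tool_rot: [[-0.237, 0.972, -0.001], [0.972, 0.237, 0.0], [0.0, -0.001, -1.0]]
ft_force: [0.4, -0.3, 0.6]
grip_width: 0.085
gripper_force: 0.0
```

Request:
jog_arm:
  hand: [0.085,0.085,0.085,0.085,0.085]
  travel:
    - [0,0,0]
    - [0,0,0]
    - [0,0,0]
    - [0,0,0]
    - [0,0,0]
  yaw: [0.186,0.186,0.186,0.186,0.186]

```text
time_s: 3.28
position: [0.4248, 0.0302, 0.2681]
tool_rot: [[-0.92, 0.391, -0.001], [0.391, 0.92, 0.0], [0.001, -0.0, -1.0]]
ft_force: [-0.7, 0.2, 0.5]
grip_width: 0.0851
gripper_force: 0.0
```

Request:
jog_arm:
  hand: [0.085,0.085,0.085,0.085,0.085]
  travel:
    - [0,0,-0.05]
    - [0,0,-0.06]
    - [0,0,-0.06]
    - [0,0,-0.05]
    - [0,0,-0.014]
  yaw: [0.186,0.165,0,0,0]

```text
time_s: 3.9
position: [0.4235, 0.0304, 0.0318]
tool_rot: [[-0.998, 0.057, -0.005], [0.057, 0.998, 0.001], [0.005, 0.001, -1.0]]
ft_force: [0.8, -0.5, 0.5]
grip_width: 0.0852
gripper_force: 0.0
```

Request:
jog_arm:
  hand: [0.085,0.085,0.085,0.085,0.085]
  travel:
    - [0,0,-0.013]
    - [0.01,0,0]
    - [0.01,0,0]
    - [0.006,0,0]
    - [0.004,0,0]
  yaw: [0,0,0,0,0]

```text
time_s: 4.53
position: [0.4556, 0.0302, 0.0217]
tool_rot: [[-0.998, 0.057, 0.001], [0.057, 0.998, -0.0], [-0.001, -0.0, -1.0]]
ft_force: [-0.2, -0.0, -0.6]
grip_width: 0.0848
gripper_force: 0.0
```

Request:
jog_arm:
  hand: [0.085,0.085,0.085,0.085,0.085]
  travel:
    - [0.005,0,0]
    - [0.005,0,0]
    - [0.005,0,0]
    - [0.005,0,0]
    - [0.005,0,0]
  yaw: [0,0,0,0,0]

```text
time_s: 5.15
position: [0.4738, 0.0321, 0.0206]
tool_rot: [[-0.998, 0.055, -0.015], [0.055, 0.999, 0.003], [0.015, 0.002, -1.0]]
ft_force: [-20.0, 3.9, 12.3]
grip_width: 0.0849
gripper_force: 10.4
```

Request:
jog_arm:
  hand: [0.085,0.085,0.085,0.085,0.085]
  travel:
    - [0.005,0,0]
    - [0.005,0,0]
    - [0.005,0,0]
    - [0.005,0,0]
    - [0.005,0,0]
  yaw: [0,0,0,0,0]

```text
time_s: 5.78
position: [0.4995, 0.0312, 0.0205]
tool_rot: [[-0.998, 0.056, -0.014], [0.056, 0.998, 0.002], [0.014, 0.001, -1.0]]
ft_force: [-20.0, 0.6, 10.4]
grip_width: 0.085
gripper_force: 10.0
```

```bash
cat > m.py <<'E'
from h import *
import sys
o=env.observe(); t=env.get_image('top')[:,:,::-1].copy(); cv2.imwrite(f'pics/{sys.argv[1]}.png',t)
C=cam('top'); g=[float(v) for v in sys.argv[2:5]]
u=proj(C,[[g[0],g[1],.022]])[0].astype(int)
print(o['time_s'],np.round(o['position'],4),np.round(o['ft_force'],1),o['gripper_force'])
c=contour(t,'d',(u[0]-30,u[1]-32,u[0]+30,u[1]+32))
p,r=fit([(C,c,FOOT)],g); print('foot',p.round(4),r)
f=np.array([.611,-.0648,-.0565]); R=np.array([[np.cos(f[2]),-np.sin(f[2])],[np.sin(f[2]),np.cos(f[2])]])
print('in fixture',(R.T@(p[:2]-f[:2])).round(4),p[2]-f[2])
k=t[u[1]-55:u[1]+55,u[0]-60:u[0]+90]; cv2.imwrite(f'pics/{sys.argv[1]}c.png',cv2.resize(k,None,fx=5,fy=5,interpolation=cv2.INTER_CUBIC))
E
python3 m.py t1 .575 .032 .01
```

```text
5.775 [0.4995 0.0312 0.0205] [-20.    0.6  10.4] 9.997537918388844
foot [ 0.5653  0.0412 -0.2298] 4.642128757519491
in fixture [-0.0517  0.1033] -0.1733078722971861
```

View pics/t1c.png

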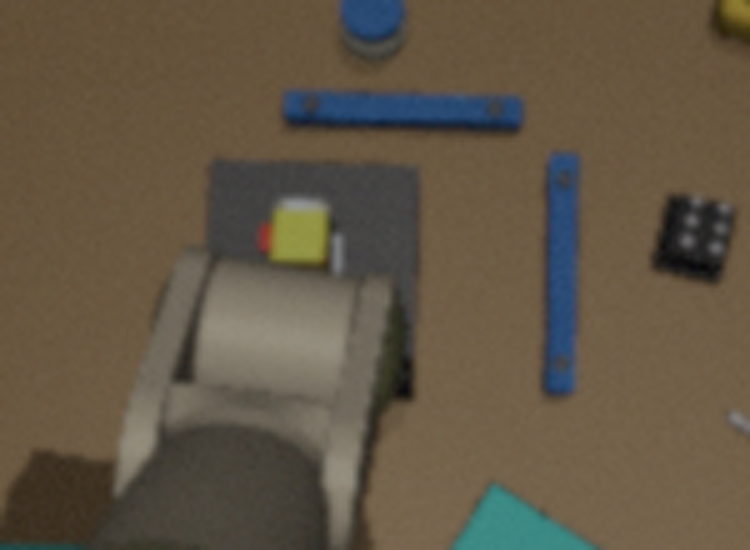

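The stand has moved ahead and is now square with the back bar: its front edge is at y≈162 in the crop and the bar's edge at y≈124. About 28 mm remain.

Request:
jog_arm:
  hand: [0.085,0.085,0.085,0.085,0.085]
  travel:
    - [0.005,-0.0003,0]
    - [0.005,-0.0003,0]
    - [0.005,-0.0003,0]
    - [0.004,-0.0003,0]
    - [0.003,-0.0003,0]
  yaw: [0,0,0,0,0]

```text
time_s: 6.45
position: [0.5217, 0.0298, 0.0204]
tool_rot: [[-0.998, 0.056, -0.014], [0.056, 0.998, 0.002], [0.014, 0.001, -1.0]]
ft_force: [-20.3, 1.3, 11.0]
grip_width: 0.085
gripper_force: 10.1
```

Request:
jog_arm:
  hand: [0.085,0.085,0.085,0.085,0.085]
  travel:
    - [0.003,0,0]
    - [0.003,0,0]
    - [0.002,0,0]
    - [0.002,0,0]
    - [0.002,0,0]
  yaw: [0,0,0,0,0]

```text
time_s: 7.08
position: [0.5291, 0.0298, 0.0202]
tool_rot: [[-0.998, 0.055, -0.025], [0.055, 0.998, 0.002], [0.025, 0.001, -1.0]]
ft_force: [-42.7, -4.0, 27.7]
grip_width: 0.085
gripper_force: 21.7
```

Request:
jog_arm:
  hand: [0.085,0.085,0.085,0.085,0.085]
  travel:
    - [-0.03,0,0]
    - [-0.01,0,0.05]
    - [0,0.03,0.05]
    - [0,0.03,0.05]
    - [0,0.03,0.04]
  yaw: [0,0,-0.186,-0.186,-0.186]

```text
time_s: 7.7
position: [0.4989, 0.1196, 0.2136]
tool_rot: [[-0.813, 0.582, 0.002], [0.582, 0.813, -0.0], [-0.001, 0.001, -1.0]]
ft_force: [0.4, 0.2, -0.4]
grip_width: 0.0848
gripper_force: 0.0
```

Request:
jog_arm:
  hand: [0.085,0.085,0.085,0.085,0.085]
  travel:
    - [0.023,0.007,0]
    - [0.023,0.006,0]
    - [0.023,0.006,0]
    - [0.023,0.006,0]
    - [0.023,0.006,0]
  yaw: [-0.186,-0.186,-0.186,-0.186,-0.186]

```text
time_s: 8.32
position: [0.6146, 0.15, 0.2112]
tool_rot: [[-0.02, 1.0, -0.001], [1.0, 0.02, -0.0], [-0.0, -0.001, -1.0]]
ft_force: [-0.5, -0.9, 0.3]
grip_width: 0.0848
gripper_force: 0.0
```

Request:
jog_arm:
  hand: [0.085,0.085,0.085,0.085,0.085]
  travel:
    - [0,0,0]
    - [0,0,-0.05]
    - [0,0,-0.05]
    - [0,0,-0.04]
    - [0,0,0]
  yaw: [-0.083,0,0,0,0]

```text
time_s: 8.95
position: [0.6125, 0.1496, 0.0688]
tool_rot: [[0.057, 0.998, -0.006], [0.998, -0.057, -0.0], [-0.001, -0.006, -1.0]]
ft_force: [-0.1, 0.2, -0.3]
grip_width: 0.0851
gripper_force: 0.0
```

```bash
python3 m.py t2 .616 .029 -.05
```

```text
8.95 [0.6125 0.1496 0.0688] [-0.1  0.2 -0.3] 0.0
foot [ 0.6216  0.0262 -0.0442] 2.846597743864362
in fixture [0.0054 0.0914] 0.012306823975648341
```

View pics/t2c.png

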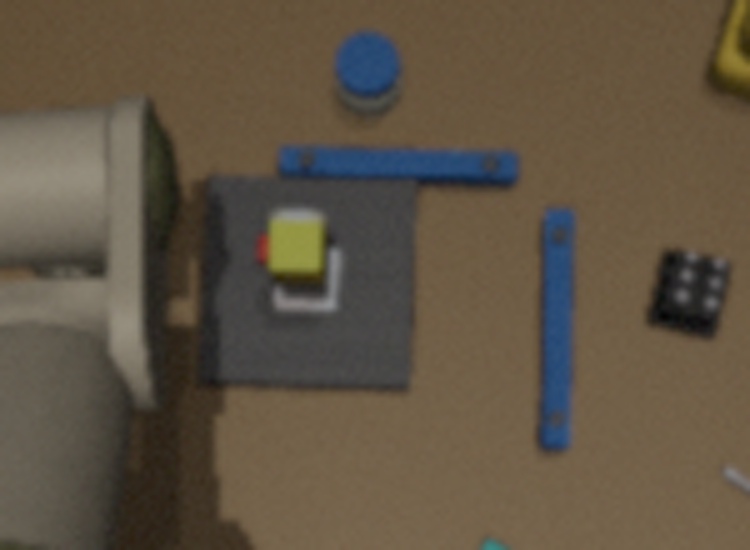

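The foot's front edge lies flush on the back bar (crop y≈180). Next comes the descent and the -y push.

Request:
jog_arm:
  hand: [0.085,0.085,0.085,0.085,0.085]
  travel:
    - [0,0,-0.035]
    - [0,0,-0.015]
    - [0,-0.012,0]
    - [0,-0.01,0]
    - [0,-0.008,0]
  yaw: [0,0,0,0,0]

```text
time_s: 9.62
position: [0.6146, 0.1186, 0.0225]
tool_rot: [[0.058, 0.998, 0.002], [0.998, -0.058, -0.0], [0.0, 0.002, -1.0]]
ft_force: [0.5, -0.1, 0.6]
grip_width: 0.0854
gripper_force: 0.0
```

Request:
jog_arm:
  hand: [0.085,0.085,0.085,0.085,0.085]
  travel:
    - [-0.0003,-0.005,0]
    - [-0.0003,-0.005,0]
    - [-0.0003,-0.006,0]
    - [-0.0003,-0.006,0]
    - [-0.0003,-0.006,0]
  yaw: [0,0,0,0,0]

```text
time_s: 10.25
position: [0.6126, 0.0942, 0.0219]
tool_rot: [[0.056, 0.998, 0.001], [0.998, -0.056, 0.004], [0.004, 0.001, -1.0]]
ft_force: [1.8, 14.2, 1.9]
grip_width: 0.0849
gripper_force: 7.3
```

Request:
jog_arm:
  hand: [0.085,0.085,0.085,0.085,0.085]
  travel:
    - [-0.0003,-0.006,0]
    - [-0.0003,-0.006,0]
    - [-0.0003,-0.006,0]
    - [-0.0003,-0.006,0]
    - [-0.0003,-0.006,0]
  yaw: [0,0,0,0,0]

```text
time_s: 10.88
position: [0.6111, 0.0643, 0.0219]
tool_rot: [[0.056, 0.998, 0.001], [0.998, -0.056, 0.004], [0.004, 0.001, -1.0]]
ft_force: [-0.1, 15.1, 2.7]
grip_width: 0.085
gripper_force: 7.5
```

Request:
jog_arm:
  hand: [0.085,0.085,0.085,0.085,0.085]
  travel:
    - [-0.0003,-0.006,0]
    - [-0.0003,-0.006,0]
    - [-0.0003,-0.006,0]
    - [-0.0003,-0.006,0]
    - [-0.0003,-0.006,0]
  yaw: [0,0,0,0,0]

```text
time_s: 11.5
position: [0.6095, 0.0343, 0.0218]
tool_rot: [[0.056, 0.998, 0.001], [0.998, -0.056, 0.004], [0.004, 0.001, -1.0]]
ft_force: [0.6, 15.8, 2.7]
grip_width: 0.0849
gripper_force: 7.7
```

Request:
jog_arm:
  hand: [0.085,0.085,0.085,0.085,0.085]
  travel:
    - [0,-0.003,0]
    - [0,-0.003,0]
    - [0,-0.003,0]
    - [0,-0.002,0]
    - [0,-0.002,0]
  yaw: [0,0,0,0,0]

```text
time_s: 12.12
position: [0.609, 0.022, 0.0218]
tool_rot: [[0.056, 0.998, -0.001], [0.998, -0.056, 0.005], [0.005, -0.001, -1.0]]
ft_force: [-1.5, 18.5, 5.0]
grip_width: 0.085
gripper_force: 9.0
```

Request:
jog_arm:
  hand: [0.085,0.085,0.085,0.085,0.085]
  travel:
    - [0,-0.002,0]
    - [0,-0.001,0]
    - [0,-0.001,0]
    - [0,-0.001,0]
    - [0,0,0]
  yaw: [0,0,0,0,0]

```text
time_s: 12.75
position: [0.6088, 0.0205, 0.0218]
tool_rot: [[0.056, 0.998, -0.0], [0.998, -0.056, 0.01], [0.01, -0.001, -1.0]]
ft_force: [0.2, 35.0, 5.5]
grip_width: 0.0851
gripper_force: 17.8
```

Request:
jog_arm:
  hand: [0.085,0.085,0.085,0.085,0.085]
  travel:
    - [0,0.03,0]
    - [0,0,0.05]
    - [-0.03,0,0.05]
    - [-0.03,0,0.05]
    - [-0.03,0,0.04]
  yaw: [0,0,0.186,0.186,0.186]

```text
time_s: 13.38
position: [0.5186, 0.0437, 0.2135]
tool_rot: [[-0.486, 0.874, 0.002], [0.874, 0.486, -0.0], [-0.001, 0.001, -1.0]]
ft_force: [1.0, 0.5, 0.0]
grip_width: 0.0853
gripper_force: 0.0
```

Request:
jog_arm:
  hand: [0.085,0.085,0.085,0.085,0.085]
  travel:
    - [-0.006,-0.0205,0]
    - [-0.006,-0.0205,0]
    - [-0.006,-0.0205,0]
    - [-0.006,-0.0205,0]
    - [-0.006,-0.0205,0]
  yaw: [0.186,0.186,0.186,0.186,0.186]

```text
time_s: 14.0
position: [0.4892, -0.0594, 0.2115]
tool_rot: [[-0.991, 0.133, 0.0], [0.133, 0.991, -0.0], [-0.0, -0.0, -1.0]]
ft_force: [-0.6, 0.1, 0.5]
grip_width: 0.085
gripper_force: 0.0
```

Request:
jog_arm:
  hand: [0.085,0.085,0.085,0.085,0.085]
  travel:
    - [0,0,0]
    - [0,0,-0.06]
    - [0,0,-0.06]
    - [0,0,-0.05]
    - [0,0,-0.02]
  yaw: [0.083,0,0,0,0]

```text
time_s: 14.62
position: [0.4884, -0.0585, 0.019]
tool_rot: [[-0.998, 0.057, -0.004], [0.057, 0.998, 0.001], [0.004, 0.001, -1.0]]
ft_force: [-0.2, -0.5, 0.0]
grip_width: 0.0848
gripper_force: 0.0
```

Request:
jog_arm:
  hand: [0.085,0.085,0.085,0.085,0.085]
  travel:
    - [0,0,0]
    - [0.01,0,0]
    - [0.01,0,0]
    - [0.006,0,0]
    - [0.004,0,0]
  yaw: [0,0,0,0,0]

```text
time_s: 15.25
position: [0.52, -0.0588, 0.0216]
tool_rot: [[-0.998, 0.057, 0.001], [0.057, 0.998, -0.0], [-0.001, -0.0, -1.0]]
ft_force: [-0.1, 0.2, 0.2]
grip_width: 0.085
gripper_force: 0.0
```

Request:
jog_arm:
  hand: [0.085,0.085,0.085,0.085,0.085]
  travel:
    - [0.003,0,0]
    - [0.003,0,0]
    - [0.002,0,0]
    - [0.002,0,0]
    - [0.002,0,0]
  yaw: [0,0,0,0,0]

```text
time_s: 15.88
position: [0.5244, -0.0584, 0.0208]
tool_rot: [[-0.998, 0.055, -0.018], [0.055, 0.998, 0.002], [0.018, 0.001, -1.0]]
ft_force: [-37.3, -8.8, 23.8]
grip_width: 0.0851
gripper_force: 18.2
```

Request:
jog_arm:
  hand: [0.085,0.085,0.085,0.085,0.085]
  travel:
    - [-0.04,0,0]
    - [0,0,0.055]
    - [0,0,0.06]
    - [0,0,0.06]
    - [0,0,0.055]
  yaw: [0,0,0,0,0]

```text
time_s: 16.5
position: [0.4912, -0.0587, 0.2537]
tool_rot: [[-0.998, 0.057, 0.001], [0.057, 0.998, -0.0], [-0.001, -0.0, -1.0]]
ft_force: [-0.2, -1.5, 0.0]
grip_width: 0.0852
gripper_force: 0.0
```

```bash
python3 m.py t3 .611 -.065 -.056; python3 - <<'E'
from h import *
o=env.observe(); im=env.get_image('wrist')[:,:,::-1]; cv2.imwrite('pics/w3.png',im); np.savez('w3.npz',p=o['position'],R=o['tool_rot']); print(o['position'])
C=cam('wrist',o)
print('head pred',proj(C,pts(.611,-.0648,-.0565,(-.017,.017,-.017,.017,.1,.14))).round(0).tolist())
print('bars',proj(C,pts(.611,-.0648,-.0565,BACK)).round(0).tolist(),proj(C,pts(.611,-.0648,-.0565,SIDE)).round(0).tolist())
print('foot',proj(C,pts(.611,-.0648,-.0565,FOOT)).round(0).tolist())
E
```

```text
16.5 [ 0.4912 -0.0587  0.2537] [-0.2 -1.5  0. ] 0.0
foot [ 0.6104 -0.0604 -0.0667] 6.412277417813717
in fixture [-0.0009  0.0043] -0.010191049801514009
[ 0.49317084 -0.05930866  0.26052682]
head pred [[244.0, 265.0], [241.0, 288.0], [275.0, 265.0], [277.0, 288.0], [244.0, 292.0], [242.0, 317.0], [274.0, 292.0], [276.0, 317.0]]
bars [[222.0, 284.0], [220.0, 296.0], [336.0, 284.0], [341.0, 297.0], [223.0, 295.0], [220.0, 308.0], [335.0, 295.0], [340.0, 309.0]] [[187.0, 159.0], [181.0, 164.0], [202.0, 159.0], [198.0, 164.0], [195.0, 272.0], [191.0, 284.0], [208.0, 272.0], [205.0, 284.0]]
foot [[204.0, 188.0], [201.0, 193.0], [315.0, 188.0], [318.0, 193.0], [209.0, 284.0], [207.0, 293.0], [309.0, 284.0], [312.0, 293.0]]
```

View pics/w3.png

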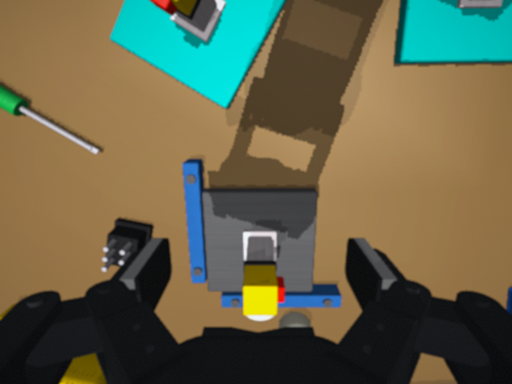

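The wrist view shows the foot (204–318, 188–293) against both bars. The yellow head (243–277, 263–317) is where I predicted, with the button to its right (+y). I'll zoom in on the seams.

```bash
python3 - <<'E'
import cv2
im=cv2.imread('pics/w3.png')[150:315,178:348]; im=cv2.convertScaleAbs(im,alpha=1.8)
cv2.imwrite('pics/w3c.png',cv2.resize(im,None,fx=3.6,fy=3.6,interpolation=cv2.INTER_CUBIC))
E
```

```text
(no output)
```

View pics/w3c.png

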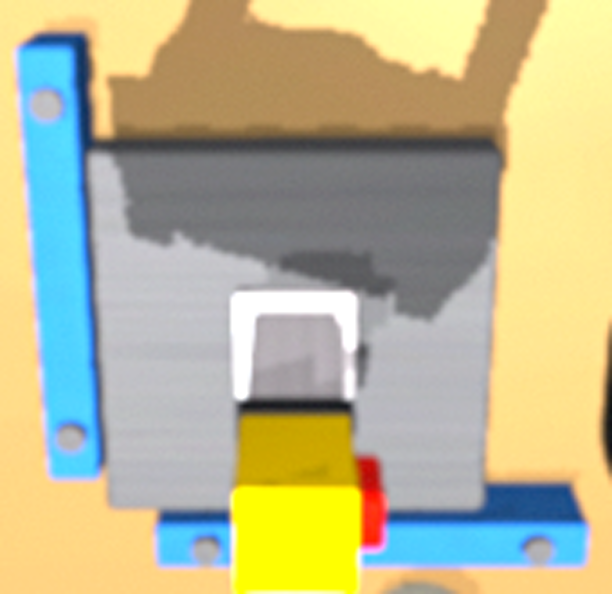

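Both seams show no gap, with the foot's left edge on the side bar and its lower edge on the back bar. Next I go above the head.

Request:
jog_arm:
  hand: [0.085,0.085,0.085,0.085,0.085]
  travel:
    - [0.03,-0.001,0]
    - [0.04,-0.002,0]
    - [0.035,-0.002,0]
    - [0.014,0,0]
    - [0,0,0]
  yaw: [0,0,0,0,0]

```text
time_s: 17.23
position: [0.6107, -0.0637, 0.2499]
tool_rot: [[-0.998, 0.057, -0.002], [0.057, 0.998, 0.001], [0.002, 0.0, -1.0]]
ft_force: [-0.8, -0.2, -0.9]
grip_width: 0.0853
gripper_force: 0.0
```

Request:
jog_arm:
  hand: [0.085,0.085,0.085,0.085,0.085]
  travel:
    - [0,0,-0.03]
    - [0,0,-0.02]
    - [0,0,-0.01]
    - [0,0,0]
    - [0,0,0]
  yaw: [0,0,0,0,0]

```text
time_s: 17.85
position: [0.6107, -0.0639, 0.1923]
tool_rot: [[-0.998, 0.057, 0.002], [0.057, 0.998, -0.0], [-0.002, -0.0, -1.0]]
ft_force: [-0.4, -0.1, 0.2]
grip_width: 0.0849
gripper_force: 0.0
```

```bash
python3 - <<'E'
from h import *
o=env.observe(); im=env.get_image('wrist')[:,:,::-1]; print(o['position'],np.arctan2(o['tool_rot'][1][0],o['tool_rot'][0][0]))
C=cam('wrist',o)
print('head top pred',proj(C,pts(.611,-.0648,-.0565,(-.017,.017,-.017,.017,.1,.14))).round(0).tolist())
cv2.imwrite('pics/w4.png',im)
E
```

```text
[ 0.61067542 -0.06388448  0.19229519] 3.0847997990226674
head top pred [[234.0, 177.0], [229.0, 193.0], [279.0, 177.0], [283.0, 193.0], [235.0, 219.0], [230.0, 242.0], [278.0, 219.0], [282.0, 242.0]]
```

View pics/w4.png

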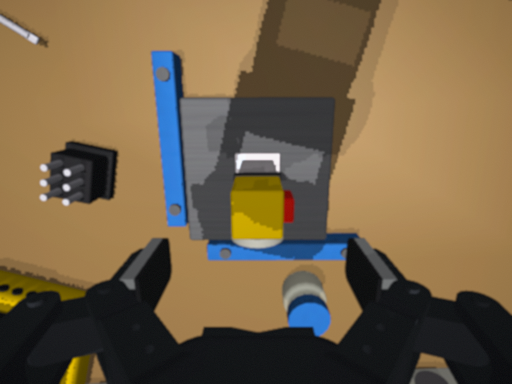

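The head's top face is at (231–283, 190–241), centred between the fingers (170 and 347), and the foot is still snug. Next: descend, then close.

Request:
jog_arm:
  hand: [0.085,0.085,0.085,0.085,0.085]
  travel:
    - [0,0,-0.025]
    - [0,0,-0.025]
    - [0,0,-0.015]
    - [0,0,-0.008]
    - [0,0,0]
  yaw: [0,0,0,0,0]
  grip_force: 35

```text
time_s: 18.52
position: [0.6106, -0.0639, 0.1185]
tool_rot: [[-0.998, 0.057, 0.0], [0.057, 0.998, -0.0], [-0.0, -0.0, -1.0]]
ft_force: [-0.2, -1.3, 0.4]
grip_width: 0.0849
gripper_force: 0.0
```

Request:
jog_arm:
  hand: [0.065,0.05,0.04,0.03,0.03]
  travel:
    - [0,0,0]
    - [0,0,0]
    - [0,0,0]
    - [0,0,0]
    - [0,0,0]
  yaw: [0,0,0,0,0]

```text
time_s: 19.15
position: [0.6107, -0.0645, 0.1194]
tool_rot: [[-0.998, 0.057, 0.001], [0.057, 0.998, -0.001], [-0.001, -0.001, -1.0]]
ft_force: [-2.0, -2.8, 6.5]
grip_width: 0.0338
gripper_force: 35.8
```

Request:
jog_arm:
  hand: [0.03,0.03,0.03,0.03,0.03]
  travel:
    - [0,0,0]
    - [0,0,0]
    - [0,0,0]
    - [0,0,0]
    - [0,0,0]
  yaw: [0,0,0,0,0]

```text
time_s: 19.77
position: [0.6107, -0.0644, 0.1193]
tool_rot: [[-0.998, 0.057, 0.001], [0.057, 0.998, -0.001], [-0.001, -0.0, -1.0]]
ft_force: [-1.1, -2.9, 6.4]
grip_width: 0.0337
gripper_force: 35.8
```

Request:
jog_arm:
  hand: [0.03,0.03,0.03,0.03,0.03]
  travel:
    - [0,0,0.001]
    - [0,0,0.001]
    - [0,0,0.001]
    - [0,0,0]
    - [0,0,0]
  yaw: [0,0,0,0,0]

```text
time_s: 20.4
position: [0.6106, -0.064, 0.1212]
tool_rot: [[-0.998, 0.057, 0.0], [0.057, 0.998, -0.0], [-0.0, -0.0, -1.0]]
ft_force: [3.6, -5.4, -4.2]
grip_width: 0.0337
gripper_force: 35.5
```

Request:
jog_arm:
  hand: [0.03,0.03,0.03,0.03,0.03]
  travel:
    - [0,0,0.001]
    - [0,0,0.001]
    - [0,0,0.001]
    - [0,0,0]
    - [0,0,0]
  yaw: [0,0,0,0,0]

```text
time_s: 21.02
position: [0.6106, -0.064, 0.1243]
tool_rot: [[-0.998, 0.057, 0.0], [0.057, 0.998, -0.0], [-0.0, -0.0, -1.0]]
ft_force: [2.2, -4.6, -3.1]
grip_width: 0.0339
gripper_force: 35.6
```

Request:
jog_arm:
  hand: [0.03,0.03,0.03,0.03,0.03]
  travel:
    - [0.0005,-0.001,0.002]
    - [0,0,0.003]
    - [0,0,0.003]
    - [0,0,0.003]
    - [0,0,0.003]
  yaw: [0,0,0,0,0]

```text
time_s: 21.65
position: [0.6107, -0.0644, 0.1384]
tool_rot: [[-0.998, 0.057, -0.001], [0.057, 0.998, 0.001], [0.001, 0.001, -1.0]]
ft_force: [-2.0, 1.9, -4.2]
grip_width: 0.0337
gripper_force: 35.2
```

Request:
jog_arm:
  hand: [0.03,0.03,0.03,0.03,0.03]
  travel:
    - [0,0,0.003]
    - [0,0,0.003]
    - [0,0,0.002]
    - [0,0,0.002]
    - [0,0,0.002]
  yaw: [0,0,0,0,0]

```text
time_s: 22.28
position: [0.6107, -0.0645, 0.1503]
tool_rot: [[-0.998, 0.057, -0.001], [0.057, 0.998, 0.001], [0.001, 0.001, -1.0]]
ft_force: [-3.3, 2.4, -5.6]
grip_width: 0.0334
gripper_force: 35.2
```

Request:
jog_arm:
  hand: [0.03,0.03,0.03,0.03,0.03]
  travel:
    - [0,0,0.0015]
    - [0,0,0.0015]
    - [0,0,0.0015]
    - [0,0,0.0015]
    - [0,0,0.0015]
  yaw: [0,0,0,0,0]

```text
time_s: 22.9
position: [0.6107, -0.0646, 0.1577]
tool_rot: [[-0.998, 0.057, -0.001], [0.057, 0.998, 0.001], [0.001, 0.0, -1.0]]
ft_force: [-3.5, 2.8, -5.0]
grip_width: 0.0338
gripper_force: 35.2
```

```bash
python3 - <<'E'
from rig import env
o=env.observe(); print(o['position'],o['ft_force'],o['gripper_force'],o['grip_width'])
E
```

```text
[ 0.61069858 -0.06456969  0.1577456 ] [-3.45939036  2.83704641 -4.98524523] 35.19820109009743 0.033814656967155514
```

Request:
jog_arm:
  hand: [0.03,0.03,0.03,0.03,0.03]
  travel:
    - [0,0,0.003]
    - [0,0,0.003]
    - [0,0,0.003]
    - [0,0,0.003]
    - [0,0,0.003]
  yaw: [0,0,0,0,0]

```text
time_s: 23.52
position: [0.6107, -0.0646, 0.1728]
tool_rot: [[-0.998, 0.057, -0.001], [0.057, 0.998, 0.001], [0.001, 0.0, -1.0]]
ft_force: [-4.8, 3.4, -4.5]
grip_width: 0.0336
gripper_force: 35.2
```

Request:
jog_arm:
  hand: [0.03,0.03,0.03,0.03,0.03]
  travel:
    - [0,0,0.003]
    - [0,0,0.003]
    - [0,0,0.002]
    - [0,0,0.002]
    - [0,0,0.001]
  yaw: [0,0,0,0,0]

```text
time_s: 24.15
position: [0.6107, -0.0646, 0.1839]
tool_rot: [[-0.998, 0.057, -0.001], [0.057, 0.998, 0.001], [0.001, 0.0, -1.0]]
ft_force: [-4.2, 2.6, -5.7]
grip_width: 0.0337
gripper_force: 35.3
```

Request:
jog_arm:
  hand: [0.03,0.03,0.03,0.03,0.03]
  travel:
    - [0,0,0.001]
    - [0,0,0.001]
    - [0,0,0.0005]
    - [0,0,0]
    - [0,0,0]
  yaw: [0,0,0,0,0]

```text
time_s: 24.78
position: [0.6107, -0.0646, 0.1863]
tool_rot: [[-0.998, 0.057, -0.001], [0.057, 0.998, 0.001], [0.001, 0.0, -1.0]]
ft_force: [-3.8, 3.8, -4.8]
grip_width: 0.0337
gripper_force: 35.3
```

Now half-millimetre steps towards the hard end (keeping |Fz| < 12 N).

Request:
jog_arm:
  hand: [0.03,0.03,0.03,0.03,0.03]
  travel:
    - [0,0,0.0005]
    - [0,0,0.0005]
    - [0,0,0.0005]
    - [0,0,0.0005]
    - [0,0,0]
  yaw: [0,0,0,0,0]

```text
time_s: 25.4
position: [0.6107, -0.0646, 0.1883]
tool_rot: [[-0.998, 0.057, -0.001], [0.057, 0.998, 0.001], [0.001, 0.0, -1.0]]
ft_force: [-4.3, 2.8, -5.5]
grip_width: 0.0335
gripper_force: 35.3
```

Request:
jog_arm:
  hand: [0.03,0.03,0.03,0.03,0.03]
  travel:
    - [0,0,0.0005]
    - [0,0,0.0005]
    - [0,0,0.0003]
    - [0,0,0]
    - [0,0,0]
  yaw: [0,0,0,0,0]

```text
time_s: 26.02
position: [0.6107, -0.0646, 0.1895]
tool_rot: [[-0.998, 0.057, -0.001], [0.057, 0.998, 0.001], [0.001, 0.0, -1.0]]
ft_force: [-4.3, 3.7, -5.0]
grip_width: 0.0334
gripper_force: 35.5
```

Request:
jog_arm:
  hand: [0.03,0.03,0.03,0.03,0.03]
  travel:
    - [0,0,0.0005]
    - [0,0,0.0005]
    - [0,0,0]
    - [0,0,0]
    - [0,0,0]
  yaw: [0,0,0,0,0]

```text
time_s: 26.65
position: [0.6108, -0.0646, 0.1898]
tool_rot: [[-0.998, 0.057, -0.001], [0.057, 0.998, 0.001], [0.001, 0.001, -1.0]]
ft_force: [-0.2, 4.3, -18.9]
grip_width: 0.0337
gripper_force: 36.6
```

Request:
jog_arm:
  hand: [0.03,0.03,0.03,0.03,0.03]
  travel:
    - [0,0,-0.0004]
    - [0,0,0]
    - [0,0,0]
    - [0,0,0]
    - [0,0,0]
  yaw: [0,0,0,0,0]

```text
time_s: 27.28
position: [0.6109, -0.0647, 0.1899]
tool_rot: [[-0.998, 0.057, -0.001], [0.057, 0.998, 0.0], [0.001, 0.0, -1.0]]
ft_force: [-0.7, 5.2, -22.1]
grip_width: 0.0336
gripper_force: 36.8
```

```bash
python3 - <<'E'
from h import *
o=env.observe(); print(o['time_s'],o['position'],o['ft_force'],o['gripper_force'],o['wrist_torque'])
a=env.get_image('scene')[:,:,::-1]; b=env.get_image('top')[:,:,::-1]
s=lambda i,x,y,w,h:cv2.resize(np.ascontiguousarray(i[y:y+h,x:x+w]),(390,390),interpolation=cv2.INTER_CUBIC)
cv2.imwrite('pics/fin.png',np.hstack([s(a,195,150,110,110),s(b,190,130,130,130)]))
E
```

```text
27.275 [ 0.61089509 -0.06471383  0.18994768] [ -0.65603252   5.18002442 -22.13481635] 36.77283704280853 [ 1.70675728 -0.00781231  0.12966636]
```

View pics/fin.png

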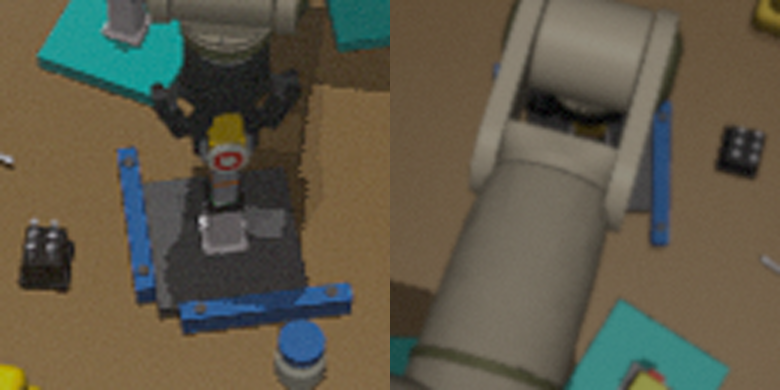

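The scene view shows the mast out with the orange band clear of the tube, and the foot against both bars. The pull has crept up to 22 N, so I ease it.

Request:
jog_arm:
  hand: [0.03,0.03,0.03,0.03,0.03]
  travel:
    - [0,0,-0.0005]
    - [0,0,0]
    - [0,0,0]
    - [0,0,0]
    - [0,0,0]
  yaw: [0,0,0,0,0]

```text
time_s: 28.0
position: [0.6109, -0.0647, 0.1899]
tool_rot: [[-0.998, 0.057, -0.0], [0.057, 0.998, 0.0], [0.0, 0.0, -1.0]]
ft_force: [-1.2, 5.5, -19.4]
grip_width: 0.0332
gripper_force: 37.1
```

Request:
jog_arm:
  hand: [0.03,0.03,0.03,0.03,0.03]
  travel:
    - [0,0,-0.0005]
    - [0,0,0]
    - [0,0,0]
    - [0,0,0]
    - [0,0,0]
  yaw: [0,0,0,0,0]

```text
time_s: 28.62
position: [0.6109, -0.0647, 0.1899]
tool_rot: [[-0.998, 0.057, 0.0], [0.057, 0.998, -0.0], [-0.0, -0.0, -1.0]]
ft_force: [-2.7, 5.8, -16.4]
grip_width: 0.0334
gripper_force: 37.4
```

Request:
jog_arm:
  hand: [0.03,0.03,0.03,0.03,0.03]
  travel:
    - [0,0,-0.0005]
    - [0,0,-0.0005]
    - [0,0,0]
    - [0,0,0]
    - [0,0,0]
  yaw: [0,0,0,0,0]

```text
time_s: 29.25
position: [0.611, -0.0647, 0.1898]
tool_rot: [[-0.998, 0.057, 0.001], [0.057, 0.998, -0.0], [-0.001, -0.0, -1.0]]
ft_force: [-3.3, 5.5, -10.2]
grip_width: 0.0336
gripper_force: 37.9
```

Request:
jog_arm:
  hand: [0.03,0.03,0.03,0.03,0.03]
  travel:
    - [0,0,0]
    - [0,0,0]
    - [0,0,0]
    - [0,0,0]
    - [0,0,0]
  yaw: [0,0,0,0,0]

```text
time_s: 29.88
position: [0.611, -0.0647, 0.1898]
tool_rot: [[-0.998, 0.057, 0.001], [0.057, 0.998, -0.0], [-0.001, -0.0, -1.0]]
ft_force: [-4.1, 5.9, -10.6]
grip_width: 0.0336
gripper_force: 37.9
```

Request:
jog_arm:
  hand: [0.03,0.03,0.03,0.03,0.03]
  travel:
    - [-0.0003,0.0006,0]
    - [0,0,0]
    - [0,0,0]
    - [0,0,0]
    - [0,0,0]
  yaw: [0,0,0,0,0]

```text
time_s: 30.5
position: [0.6108, -0.0646, 0.1897]
tool_rot: [[-0.998, 0.057, 0.002], [0.057, 0.998, -0.001], [-0.002, -0.001, -1.0]]
ft_force: [-4.9, 2.7, -7.7]
grip_width: 0.0335
gripper_force: 38.3
```

```bash
python3 - <<'E'
from h import *
o=env.observe(); print(o['time_s'],o['position'],o['ft_force'],o['gripper_force'],o['wrist_torque'])
a=env.get_image('scene')[:,:,::-1]
cv2.imwrite('pics/fin2.png',cv2.resize(np.ascontiguousarray(a[165:255,215:300]),None,fx=6.6,fy=6.6,interpolation=cv2.INTER_CUBIC))
C=cam('scene'); q=lambda p:((proj(C,p)-[215,165])*6.6).round(0).tolist()
P=(.611,-.0648,-.0565); print('foot top',q(pts(*P,FOOT)[1::2]),'head190 +x face',q(pts(*P,(.023,.023,0,0,.19,.19))[:1]))
E
```

```text
30.5 [ 0.61083879 -0.06460272  0.18966091] [-4.85234484  2.65339492 -7.71541187] 38.275437355041504 [1.52468582 0.72304086 0.19271048]
foot top [[129.0, 238.0], [397.0, 208.0], [161.0, 474.0], [442.0, 440.0]] head190 +x face [[291.0, 198.0]]
```

View pics/fin2.png

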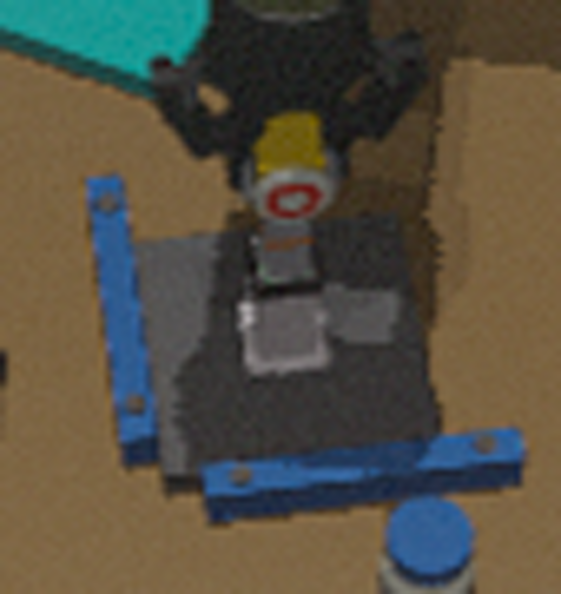

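Request:
jog_arm:
  hand: [0.03,0.03,0.03,0.03,0.03]
  travel:
    - [0,0,0.0005]
    - [0,0,0]
    - [0,0,0]
    - [0,0,0]
    - [0,0,0]
  yaw: [0,0,0,0,0]

```text
time_s: 31.18
position: [0.6108, -0.0646, 0.1896]
tool_rot: [[-0.998, 0.057, 0.001], [0.057, 0.998, -0.001], [-0.001, -0.001, -1.0]]
ft_force: [-4.9, 1.7, -6.1]
grip_width: 0.0336
gripper_force: 38.5
```

```bash
python3 - <<'E'
from h import *
C=cam('scene'); q=lambda *a:((proj(C,pts(.611,-.0648,-.0565,(a[0],a[0],a[1],a[1],a[2],a[2])))[:1]-[215,165])*6.6).round(0)[0].tolist()
for a in[(.055,-.075,0),(.055,-.075,.03),(.055,-.075,.022),(.075,-.075,.022),(.075,-.075,0),(-.115,-.075,.03),(.075,.115,.03),(.095,.115,.03),(.095,-.055,.03)]: print(a,q(*a))
E
```

```text
(0.055, -0.075, 0) [157.0, 462.0]
(0.055, -0.075, 0.03) [156.0, 434.0]
(0.055, -0.075, 0.022) [156.0, 441.0]
(0.075, -0.075, 0.022) [161.0, 474.0]
(0.075, -0.075, 0) [162.0, 494.0]
(-0.115, -0.075, 0.03) [120.0, 170.0]
(0.075, 0.115, 0.03) [517.0, 424.0]
(0.095, 0.115, 0.03) [524.0, 457.0]
(0.095, -0.055, 0.03) [203.0, 495.0]
```

I'm over the picture limit (fin2 was the 11th view), so from here on I check with numbers only. I add a little more pull, then measure the seam from pixel profiles.

Request:
jog_arm:
  hand: [0.03,0.03,0.03,0.03,0.03]
  travel:
    - [0,0,0.0005]
    - [0,0,0.0002]
    - [0,0,0]
    - [0,0,0]
    - [0,0,0]
  yaw: [0,0,0,0,0]

```text
time_s: 31.8
position: [0.6108, -0.0645, 0.1897]
tool_rot: [[-0.998, 0.057, 0.0], [0.057, 0.998, -0.001], [-0.001, -0.001, -1.0]]
ft_force: [-4.9, -0.5, -7.1]
grip_width: 0.034
gripper_force: 38.9
```

```bash
python3 - <<'E'
from h import *
o=env.observe(); im=env.get_image('wrist'); cv2.imwrite('pics/w5.png',im[:,:,::-1]); C=cam('wrist',o)
print(o['position'],o['ft_force'])
def pt(*a): return proj(C,pts(.611,-.0648,-.0565,(a[0],a[0],a[1],a[1],a[2],a[2])))[0].round(1)
for x in(-.06,-.02,.03):
    a,b,c=pt(x,-.095,.03),pt(x,-.075,.03),pt(x,-.075,.022); d=pt(x,.075,.022); r=int(b[1]); print('pred row',r,a[0],b[0],c[0],'right',d[0])
    k=im[r-2:r+3].mean(0).astype(int); s=int(a[0])-4; print(s,[tuple(v.tolist()) for v in k[s:s+28]])
for y in(-.045,.05):
    b,c=pt(.075,y,.022),pt(.075,y,.03); u=int(b[0]); print('pred col',u,b[1],c[1],pt(.095,y,.03)[1]); k=im[:,u-2:u+3].mean(1).astype(int); s=int(b[1])-8; print(s,[tuple(v.tolist()) for v in k[s:s+18]])
E
```

```text
[ 0.61078729 -0.06445094  0.18968562] [-4.90498875 -0.5045784  -7.10212424]
pred row 115 155.4 176.8 179.0 right 335.4
151 [(192, 154, 99), (192, 154, 99), (193, 154, 99), (194, 154, 98), (186, 151, 108), (154, 140, 146), (103, 131, 193), (62, 131, 221), (51, 134, 226), (52, 135, 225), (53, 135, 226), (53, 135, 226), (53, 135, 226), (53, 136, 227), (53, 136, 228), (53, 137, 228), (53, 138, 229), (53, 138, 229), (54, 139, 230), (54, 140, 231), (54, 140, 231), (54, 141, 232), (54, 141, 232), (55, 140, 232), (53, 133, 226), (46, 114, 197), (32, 83, 146), (21, 52, 92)]
pred row 157 159.4 180.0 182.0 right 332.5
155 [(186, 147, 93), (186, 147, 93), (187, 148, 93), (188, 148, 93), (181, 145, 100), (152, 135, 138), (104, 130, 190), (64, 132, 223), (52, 135, 227), (54, 136, 228), (54, 136, 228), (55, 137, 228), (55, 136, 227), (55, 137, 228), (55, 137, 228), (55, 136, 228), (55, 137, 228), (55, 137, 228), (55, 138, 229), (54, 139, 230), (55, 139, 230), (55, 141, 232), (56, 141, 232), (54, 138, 230), (49, 124, 211), (36, 95, 163), (25, 63, 109), (31, 48, 74)]
pred row 206 164.0 183.6 185.4 ri
[... 347 characters left out ...]
86), (51, 128, 217), (53, 134, 228), (48, 122, 208), (34, 91, 157), (23, 57, 100), (45, 54, 75), (83, 85, 92)]
pred col 215 242.9 246.3 263.1
234 [(89, 90, 91), (89, 90, 90), (89, 90, 89), (90, 90, 87), (91, 90, 85), (92, 90, 83), (92, 89, 78), (95, 90, 75), (97, 91, 71), (102, 95, 65), (110, 99, 59), (115, 103, 55), (118, 104, 53), (118, 104, 51), (116, 102, 49), (114, 100, 47), (110, 97, 43), (105, 92, 38)]
pred col 303 242.9 246.3 263.1
234 [(89, 90, 91), (89, 90, 91), (89, 90, 91), (89, 90, 91), (89, 90, 91), (89, 90, 91), (89, 90, 91), (89, 90, 91), (89, 90, 91), (89, 89, 91), (89, 90, 90), (90, 90, 89), (90, 89, 88), (88, 88, 88), (87, 87, 87), (85, 85, 85), (82, 82, 81), (79, 79, 78)]
```

Request:
jog_arm:
  hand: [0.03,0.03,0.03,0.03,0.03]
  travel:
    - [0,-0.0003,0.0004]
    - [0,0,0]
    - [0,0,0]
    - [0,0,0]
    - [0,0,0]
  yaw: [0,0,0,0,0]

```text
time_s: 32.48
position: [0.6107, -0.0645, 0.1897]
tool_rot: [[-0.998, 0.057, -0.0], [0.057, 0.998, 0.0], [0.0, 0.0, -1.0]]
ft_force: [-3.5, 0.8, -9.9]
grip_width: 0.0338
gripper_force: 38.7
```

Request:
jog_arm:
  hand: [0.03,0.03,0.03,0.03,0.03]
  travel:
    - [0,0,0]
    - [0,0,0]
    - [0,0,0]
    - [0,0,0]
    - [0,0,0]
  yaw: [0,0,0,0,0]

```text
time_s: 33.1
position: [0.6107, -0.0645, 0.1897]
tool_rot: [[-0.998, 0.057, -0.0], [0.057, 0.998, 0.0], [0.0, 0.0, -1.0]]
ft_force: [-2.1, 0.8, -11.6]
grip_width: 0.0335
gripper_force: 38.5
```

Request:
jog_arm:
  hand: [0.03,0.03,0.03,0.03,0.03]
  travel:
    - [0,0,-0.0003]
    - [0,0,0]
    - [0,0,0]
    - [0,0,0]
    - [0,0,0]
  yaw: [0,0,0,0,0]

```text
time_s: 33.72
position: [0.6107, -0.0645, 0.1897]
tool_rot: [[-0.998, 0.057, 0.0], [0.057, 0.998, -0.0], [-0.0, -0.0, -1.0]]
ft_force: [-3.0, 0.7, -8.0]
grip_width: 0.0338
gripper_force: 38.8
```

Request:
jog_arm:
  hand: [0.03,0.03,0.03,0.03,0.03]
  travel:
    - [0,0,0]
    - [0,0,0]
    - [0,0,0]
    - [0,0,0]
    - [0,0,0]
  yaw: [0,0,0,0,0]

```text
time_s: 34.35
position: [0.6107, -0.0645, 0.1896]
tool_rot: [[-0.998, 0.057, 0.0], [0.057, 0.998, -0.0], [-0.0, -0.0, -1.0]]
ft_force: [-3.6, 0.2, -7.1]
grip_width: 0.034
gripper_force: 38.9
```

Request:
jog_arm:
  hand: [0.03,0.03,0.03,0.03,0.03]
  travel:
    - [0,0,0.0002]
    - [0,0,0]
    - [0,0,0]
    - [0,0,0]
    - [0,0,0]
  yaw: [0,0,0,0,0]

```text
time_s: 34.98
position: [0.6107, -0.0645, 0.1896]
tool_rot: [[-0.998, 0.057, -0.0], [0.057, 0.998, -0.0], [0.0, -0.0, -1.0]]
ft_force: [-2.6, -0.6, -8.5]
grip_width: 0.0334
gripper_force: 38.7
```

```bash
python3 -c "
from rig import env
o=env.observe(); print(o['position'],o['ft_force'])
print(env.close_job())"
```

```text
[ 0.61069198 -0.06450067  0.18964517] [-2.60673729 -0.59890886 -8.48560229]
the job is handed in; nothing more can be done
None
```

Handed in at 35 s with the foot against both bars and the mast held at its second stop with 8.5 N of pull, though the pull briefly reached 22 N (over the 15 N lift limit) with no lift seen; I also viewed 11 pictures, one over the limit, and no verdict was returned.

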